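# Open the ratchet frame clamp

## Robot

A 6-joint arm with a two-finger parallel gripper is mounted at the origin on the work surface. World frame = base frame: x ahead of the robot, y to its left, z up, the work surface at z = 0. Lengths are in m, angles in rad, forces in N, time in s.
With the tool pointing down it reaches from about 0.35 to 0.975 m from the base axis. Payload 7.1 kg.
Tool frame: the origin (TCP) lies on the centre line of the jaws, within the pads' length; the fingertips stand ahead of it and the grasp point (between the pads) lies 2 mm behind it (arm.tips_ahead is the z of the fingertips in the tool frame, in m); z points along the fingers, y is the line along which they close (so a half turn about z gives the same grasp; the last joint's range is limited). The gripper opens to 88 mm and grips with 3 to 60 N. Pads are 20 mm wide; open, the fingers measure 115 mm over their backs; the gripper's body (75 mm by 178 mm) begins 61 mm behind the grasp point.
Start: joints at [-1.194, 0.423, 1.63, -0, 1.089, -0.019], TCP at [0.241, -0.577, 0.24] pointing down, gripper open.
Joint ranges: [-3, 3], [-0.9, 2.11], [0.09, 2.58], [-1.31, 4.45], [0.11, 2.69], [-2.54, 2.54]. Speed limits (rad/s): [2.39, 2.39, 3.01, 3.14, 3.14, 3.14].

## Interface

Orientations are given as a 3x3 rotation matrix whose columns are the frame's x, y, z axes.
In Python, from plant import arm, read_camera, camera_info gives the robot as it stands.
- The arm moves only by the shell command python3 -m handwheel 'ROWS' [FORCE]. ROWS is JSON, a list of rows, each an object with "fingers": the finger opening in mm, from 0 to 87.8; "travel": the shift along the tool's x, y, z in mm, a list of three; "turn": the turn about the tool's z in degrees. A call has 1 to 5 rows; each row is the pose to reach, as a shift and turn from the pose commanded when the call began, along the tool's axes at that moment; what a row does not reach only later rows make up. A row lasts 1/8 s, in which the tool goes at most 62.5 mm and 10.7 degrees, less where a joint would pass 70% of its speed; a pose out of reach is approached as far as the arm can. A call with a gripper value outside its range is refused whole. The fingers move at their own pace and stop on an object; FORCE is the grip in N (left out, the last holds). Time passes only in rows, so rows that repeat a pose let the fingers close. It gives the time, the measured TCP pose, the force, the opening and the grip force at its end, in the units of the state.
- arm.observe(): the state, without advancing time (a new reading comes with each control period).
- read_camera(name): name is "scene" or "top" or "wrist"; returns the picture (480x640x3 uint8, red, green, blue); there is no depth.
- camera_info(name): a dict with "mtx" (3x3 intrinsics, pixels), "dist_coeffs" ([k1, k2, p1, p2, k3] as OpenCV has them; the pictures are not rectified), "R" (3x3) and "t" (3): a world point X has camera coordinates R X + t. Camera axes: x right, y down, z forward; pixel columns grow to the right and rows downward; lengths in m; the calibration is good to about 2 mm. A picture is of the moment at which its call begins: read the wrist's pose just before it. camera_info takes no time and is no camera call; for the wrist camera it gives the pose at the moment of the call.
- arm.finish_job(): hands the job in; it is judged then, once.
The state is a dict: "time": time; "joint_pos": joint angles; "joint_vel": joint speeds; "joint_torque": joint torques, N m; "ee_pos": TCP position; "ee_rot": TCP orientation; "force": force on the tool from outside, world axes, zero at the start; "wrist_torque": the same for the moment, N m; "opening": finger opening in m; "gripper_force": force on a finger pad.
Only numpy, scipy, OpenCV 4.12 (cv2) and the standard library are available. Lean on these libraries where they do the work, as an engineer would, in place of code of your own. Each camera call takes 0.05 s, during which the arm holds its last target. There are 200 camera calls.

## Task

Open the frame clamp fully so that the waiting picture frame will fit: press down the release paddle on top of its sliding jaw with a fingertip and, keeping it pressed, push the jaw back along the bar all the way to the end stop. Then let the paddle spring up and come clear. Push only: lift nothing, do not force the clamp, and leave everything else on the table where it is.

Things in the scene. Friction and masses are not known exactly. Their poses are not given: they have to be found in the camera images.
- clamp: Frame-gluing bar clamp, screwed down. Origin on the table under the middle of its bar. y axis: along the aluminium bar (380 mm long, 30 wide, top at 30 mm) from the fixed plywood jaw (at y -167 mm, 130 wide, 58 tall), at the right seen from the robot, to the dark end stop (y +172 mm, 46 tall), at the left; x across, z up. It opens by sliding the black jaw along +y
- jaw (a joint): Sliding jaw along the bar, m: 0 = closed, nearest the fixed jaw; 0.200 = fully back at the end stop. Black block 60 mm wide, 72 long; plywood face 56 mm tall on its fixed-jaw side, then the release paddle, then an upright wall, made to be pushed. Slides with about 3 N while the paddle is down; else a ratchet (10 mm pitch) blocks opening: keep the paddle down all the way
- paddle (a joint): How far the release paddle is pressed straight down, m: 0 = up, 0.010 = bottomed. A spring returns it: about 3 N at the top, 6 N at the bottom. The ratchet is free from 0.005 on. Untouched it rests at 0 to 0.0042, depending on where the pawl sits in its teeth. It travels with the jaw
- paddle_top (a point): Centre of the top of the release paddle, a bare aluminium plate 46 x 46 mm with three thin grooves, 68 mm above the table when fully up. Goes down when pressed and travels with the jaw; open at both sides across the bar. Axes as the clamp's
- wall_face (a point): On the jaw's upright black wall (70 mm wide, 14 thick, top 98 mm above the table), mid-width of the face that looks towards the paddle and the fixed jaw, 85 mm above the table and 24 mm beyond the paddle's centre along the clamp's +y. Travels with the jaw; push it along +y
- frame: flat dark-wood picture frame, 130 x 180 mm, 18 mm thick, lying beside the clamp waiting for its turn; a bystander. Origin at the centre of its underside
- spool_a: thread spool standing upright, 28 mm diameter, 45 mm tall; a bystander. Origin at the centre of its underside
- spool_b: thread spool standing upright, 28 mm diameter, 45 mm tall; a bystander. Origin at the centre of its underside
- weight: steel pattern weight: disc 54 mm across with a small knob, 42 mm tall; a bystander. Origin at the centre of its underside
- jar: closed jar with a steel cap, 64 mm diameter, 80 mm tall; a bystander. Origin at the centre of its underside
- ruler: flat transparent quilting ruler, 400 x 64 x 4 mm, lying on the mat at the robot's right; a bystander. Origin at the centre of its underside
- cutter: rotary cutter lying on the mat at the robot's left, 140 mm long, 46 mm tall; a bystander. Origin at the centre of its underside

How it is judged:
By the outcome, as a careful person would: the job done as asked, in the order asked, and still so for the second after the job is handed in, with the robot touching nothing.
It also fails if it takes over 38 s, if anything falls off the work surface, if the arm or the gripper's body presses on something with over 40 N, if the wrist force passes 120 N, or if a joint passes its speed limit or range.

## Working session

There is one attempt and no reset: what is moved stays moved. The work goes in short steps, Python scripts to look and compute and a shell command to move; the robot and the scene stay as the last step left them, time stands still between calls to the robot, and variables do not carry over. Pictures are saved under pics/ and viewed, at most 10 in all, crops included, and the job is handed in when it is done.

```bash
mkdir -p pics; ls; python3 - <<'E'
from plant import arm, read_camera, camera_info
import cv2
for n in("scene","top"):
    cv2.imwrite(f"pics/{n}0.png",read_camera(n)[:,:,::-1])
    c=camera_info(n);print(n,c["t"],c["R"])
s=arm.observe();print(s["time"],s["ee_pos"],s["ee_rot"],s["force"],arm.tips_ahead)
E
```

```text
pics
scene [-0.44905534 -0.22275762  1.39845903] [[ 0.74895293  0.66255367 -0.00959931]
 [ 0.46772663 -0.53887042 -0.70060722]
 [-0.46936266  0.52023198 -0.71348257]]
top [-0.01196798  0.6042783   0.90461035] [[-0.01244711 -0.99992025  0.00213658]
 [-0.99550692  0.01219153 -0.09390071]
 [ 0.09386718 -0.00329577 -0.99557927]]
0.1 [ 0.24082306 -0.57621538  0.23895958] [[ 9.22666126e-01  3.85599428e-01 -5.48197068e-04]
 [ 3.85599817e-01 -9.22665167e-01  1.33073840e-03]
 [ 7.32962781e-06 -1.43921194e-03 -9.99998964e-01]] [ 0.28642258 -0.4253602  -0.36917067] 0.017
```

View pics/top0.png

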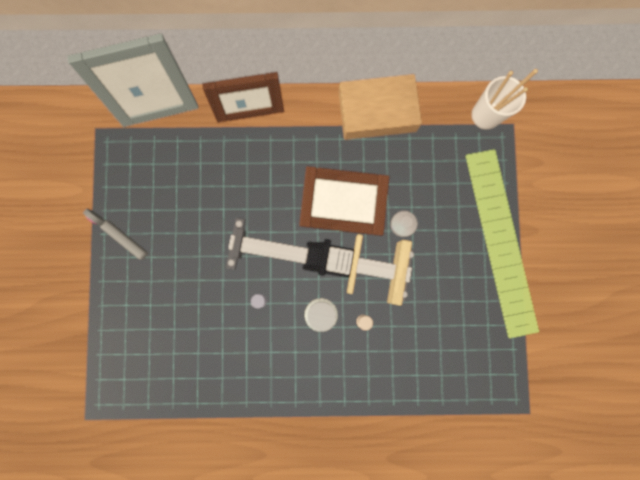

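View pics/scene0.png

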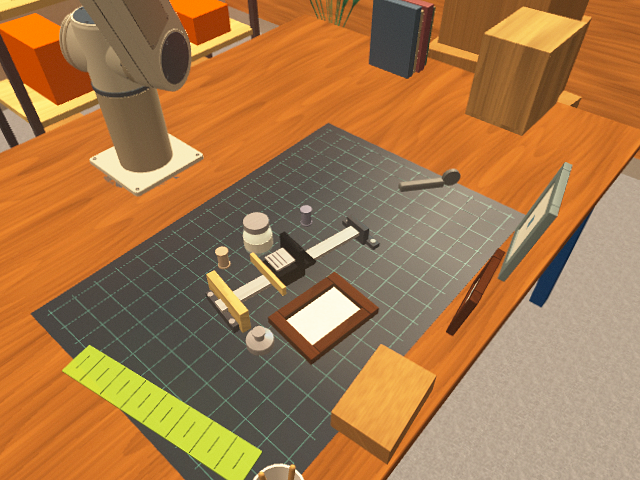

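The top view shows the clamp from about (243,244) at the end stop to (405,273) at the fixed jaw, with the paddle at about (340,260) and the wall at about (319,256). The jar is at (321,315), the spools at (258,301) and (364,323), and the weight at (404,223). In the scene view the paddle is at about (281,260).

```bash
cat > h.py <<'E'
import numpy as np, cv2
from plant import arm, read_camera, camera_info
def ray(n,uv,c=None):
    c=c or camera_info(n); R,t=np.array(c["R"]),np.array(c["t"])
    p=cv2.undistortPoints(np.array([[uv]],float),np.array(c["mtx"]),np.array(c["dist_coeffs"]))[0,0]
    return -R.T@t, R.T@np.array([*p,1])
def onplane(n,uv,z,c=None):
    o,d=ray(n,uv,c); return o+d*(z-o[2])/d[2]
E
python3 - <<'E'
from h import *
im=cv2.imread("pics/top0.png");hsv=cv2.cvtColor(im,cv2.COLOR_BGR2HSV)
m=((hsv[...,1]<45)&(hsv[...,2]>170)).astype(np.uint8); m[:235]=0;m[285:]=0;m[:,:230]=0;m[:,420:]=0
n,l,st,ce=cv2.connectedComponentsWithStats(m)
for i in range(1,n):
    if st[i,4]>40: print(st[i],ce[i],onplane("top",ce[i],.03),onplane("top",ce[i],.066))
ys,xs=np.nonzero(m); 
a=[ce[i] for i in range(1,n) if st[i,4]>40]
for uv,z in(((236,244),.046),((340,261),.066),((281,260),.066),((358,265),.056)):
    print(uv,onplane("top",uv,z))
print("scene paddle",onplane("scene",(281,260),.066))
crop=cv2.resize(im[225:325,220:430],None,fx=3.8,fy=3.8,interpolation=cv2.INTER_CUBIC);cv2.imwrite("pics/crop.png",crop)
E
```

```text
[230 235   5  15  50] [231.58 241.2 ] [0.61464213 0.15337744 0.03      ] [0.61083239 0.14678867 0.066     ]
[241 237  66  26 971] [273.74974253 249.57466529] [0.59607822 0.06575427 0.03      ] [0.5929891  0.06256696 0.066     ]
[327 248  26  26 534] [339.38576779 260.33333333] [ 0.57201696 -0.07023947  0.03      ] [ 0.56986188 -0.06814764  0.066     ]
[357 258  38  21 546] [375.47802198 268.14102564] [ 0.55491758 -0.1446779   0.03      ] [ 0.55342628 -0.13969644  0.066     ]
[406 267   5  15  50] [408.24 274.54] [ 0.54087127 -0.21206231  0.03      ] [ 0.53992524 -0.20446504  0.066     ]
(236, 244) [0.60708579 0.14139826 0.046     ]
(340, 261) [ 0.56851666 -0.06934834  0.066     ]
(281, 260) [0.57196112 0.04820377 0.066     ]
(358, 265) [ 0.56059258 -0.10604629  0.056     ]
scene paddle [ 0.57376197 -0.06751777  0.066     ]
```

View pics/crop.png

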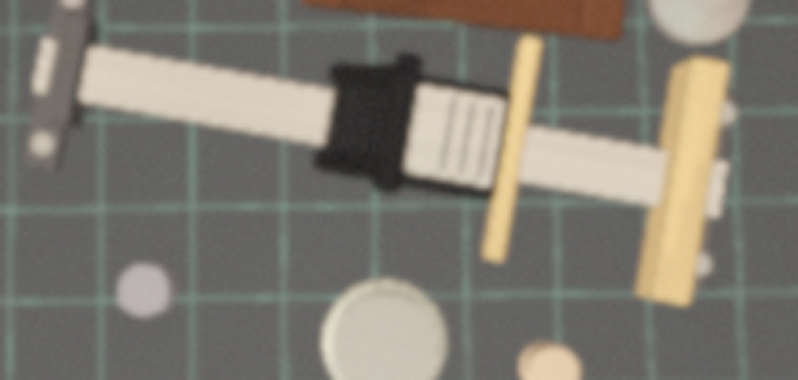

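The crop agrees: the clamp's +y is about (0.198, 0.980) and the paddle centre about (0.570, -0.068), the same from both cameras. The bar measures 373 mm between the exposed ends, against 380 given. I'll approach above the paddle with the fingers closed and tool y along the bar.

```bash
python3 -m handwheel '[{"fingers":0,"travel":[48,-33,0],"turn":7},{"fingers":0,"travel":[97,-66,0],"turn":14},{"fingers":0,"travel":[146,-99,0],"turn":21},{"fingers":0,"travel":[195,-132,0],"turn":28},{"fingers":0,"travel":[244,-165,0],"turn":34}]' 40
python3 - <<'E'
from h import *
s=arm.observe();R=np.array(s["ee_rot"]);p=np.array(s["ee_pos"])
print(R.T@(np.array([.5696,-.0698,.14])-p)*1000, np.degrees(np.arctan2(R[1,0],R[0,0])))
E
```

```text
time: 0.72
ee_pos: [0.4031, -0.3286, 0.2395]
ee_rot: [[0.98, -0.2, -0.0], [-0.2, -0.98, 0.0], [-0.0, -0.0, -1.0]]
force: [-0.7, -0.7, 0.8]
opening: 0.0415
gripper_force: 0.0
[ 111.27794219 -286.89536024   99.55560781] -11.552166402613677
```

```bash
python3 -m handwheel '[{"fingers":0,"travel":[22,-57,15],"turn":0},{"fingers":0,"travel":[44,-114,30],"turn":0},{"fingers":0,"travel":[66,-171,50],"turn":0},{"fingers":0,"travel":[88,-228,75],"turn":0},{"fingers":0,"travel":[111,-287,100],"turn":0}]'
python3 -m handwheel '[{"fingers":0,"travel":[0,0,0],"turn":0},{"fingers":0,"travel":[0,0,0],"turn":0}]'
python3 - <<'E'
from h import *
c=camera_info("wrist");im=read_camera("wrist")
cv2.imwrite("pics/w1.png",im[:,:,::-1])
E
```

```text
time: 1.35
ee_pos: [0.5625, -0.0781, 0.1432]
ee_rot: [[0.981, -0.196, -0.0], [-0.196, -0.981, -0.0], [-0.0, 0.0, -1.0]]
force: [0.1, -0.3, -0.2]
opening: 0.0006
gripper_force: 0.0
time: 1.6
ee_pos: [0.5614, -0.0799, 0.1437]
ee_rot: [[0.981, -0.195, -0.001], [-0.195, -0.981, -0.0], [-0.001, 0.0, -1.0]]
force: [-0.7, 0.0, 0.2]
opening: 0.0004
gripper_force: 0.0
```

View pics/w1.png

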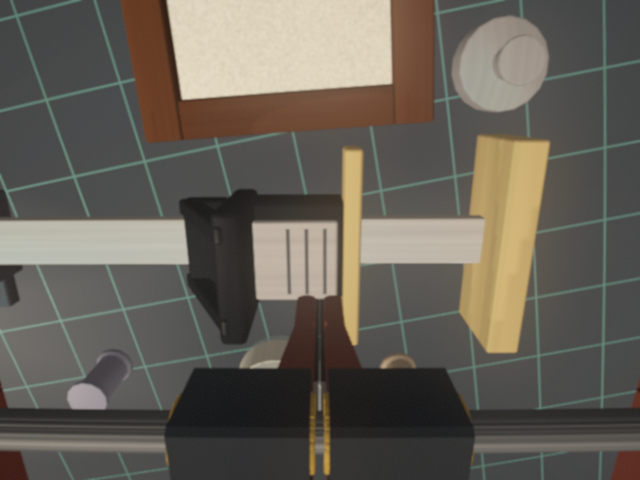

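The wrist view shows the paddle plate with corners at about (253,221), (338,221), (340,299) and (255,299). The bar lies parallel to the image rows. The fingertips are at about (319,298), to the right of the paddle's centre.

```bash
python3 - <<'E'
from h import *
s=arm.observe();R=np.array(s["ee_rot"]);p=np.array(s["ee_pos"])
q=[onplane("wrist",u,.066) for u in((253,221),(338,221),(340,299),(255,299))]
c=sum(q)/4;print(c,np.linalg.norm(q[0]-q[1]),np.linalg.norm(q[1]-q[2]),R.T@(c-p)*1000)
for u,z in(((100,220),.03),((100,264),.03),((470,218),.03),((470,263),.03)):print(onplane("wrist",u,z))
print(p)
E
```

```text
[ 0.56876917 -0.07075068  0.066     ] 0.045708803340376 0.0458831333910929 [  5.33677678 -11.09288702  78.12679661]
[0.60774327 0.04911612 0.03      ]
[0.57980702 0.05948163 0.03      ]
[ 0.56304937 -0.17873706  0.03      ]
[ 0.53305443 -0.17600572  0.03      ]
[ 0.56137926 -0.08056277  0.14413093]
```

```bash
python3 -m handwheel '[{"fingers":0,"travel":[5,-9,15],"turn":0},{"fingers":0,"travel":[5,-9,32],"turn":0},{"fingers":0,"travel":[5,-9,50],"turn":0},{"fingers":0,"travel":[5,-9,50],"turn":0},{"fingers":0,"travel":[5,-9,50],"turn":0}]'
```

```text
time: 2.28
ee_pos: [0.5684, -0.0722, 0.0938]
ee_rot: [[0.98, -0.197, -0.0], [-0.197, -0.98, 0.0], [-0.0, 0.0, -1.0]]
force: [-0.0, -0.2, -0.6]
opening: 0.0005
gripper_force: 0.0
```

```bash
python3 -m handwheel '[{"fingers":0,"travel":[0,0,7],"turn":0},{"fingers":0,"travel":[0,0,13],"turn":0},{"fingers":0,"travel":[0,0,13],"turn":0},{"fingers":0,"travel":[0,0,13],"turn":0}]'
python3 -m handwheel '[{"fingers":0,"travel":[0,0,3.5],"turn":0},{"fingers":0,"travel":[0,0,3.5],"turn":0},{"fingers":0,"travel":[0,0,3.5],"turn":0}]'
```

```text
time: 2.78
ee_pos: [0.569, -0.0721, 0.0814]
ee_rot: [[0.981, -0.196, 0.001], [-0.196, -0.981, -0.0], [0.001, -0.0, -1.0]]
force: [0.8, 0.7, 3.6]
opening: 0.0001
gripper_force: 1.8
time: 3.15
ee_pos: [0.5689, -0.0721, 0.0777]
ee_rot: [[0.981, -0.196, 0.001], [-0.196, -0.981, -0.0], [0.001, -0.0, -1.0]]
force: [2.4, -1.2, 4.6]
opening: 0.0004
gripper_force: 2.4
```

```bash
python3 -m handwheel '[{"fingers":0,"travel":[0,0,1],"turn":0},{"fingers":0,"travel":[0,0,1],"turn":0},{"fingers":0,"travel":[0,-4,1],"turn":0},{"fingers":0,"travel":[0,-8,1],"turn":0},{"fingers":0,"travel":[0,-12,1],"turn":0}]'
python3 -m handwheel '[{"fingers":0,"travel":[0,-4,0],"turn":0},{"fingers":0,"travel":[0,-8,0],"turn":0},{"fingers":0,"travel":[0,-8,0],"turn":0}]'
```

```text
time: 3.78
ee_pos: [0.5711, -0.0607, 0.0766]
ee_rot: [[0.981, -0.196, 0.0], [-0.196, -0.981, -0.001], [0.001, 0.001, -1.0]]
force: [2.1, -3.5, 5.2]
opening: 0.0005
gripper_force: 2.5
time: 4.15
ee_pos: [0.5727, -0.0525, 0.0766]
ee_rot: [[0.981, -0.196, 0.0], [-0.196, -0.981, -0.0], [0.001, 0.0, -1.0]]
force: [2.4, -1.1, 4.8]
opening: 0.0003
gripper_force: 2.5
```

```bash
python3 -m handwheel '[{"fingers":0,"travel":[0,-8,0],"turn":0},{"fingers":0,"travel":[0,-16,0],"turn":0},{"fingers":0,"travel":[0,-24,0],"turn":0},{"fingers":0,"travel":[0,-32,0],"turn":0},{"fingers":0,"travel":[0,-40,0],"turn":0}]'
python3 - <<'E'
from h import *
cv2.imwrite("pics/w2.png",read_camera("wrist")[:,:,::-1])
s=arm.observe();print(s["ee_pos"],s["force"])
E
```

```text
time: 4.78
ee_pos: [0.5801, -0.0135, 0.0765]
ee_rot: [[0.981, -0.196, -0.0], [-0.196, -0.981, -0.001], [-0.0, 0.001, -1.0]]
force: [1.8, -3.7, 5.5]
opening: 0.0007
gripper_force: 2.5
[ 0.58032995 -0.01261463  0.0764865 ] [ 1.88216819 -0.26606457  5.189696  ]
```

View pics/w2.png

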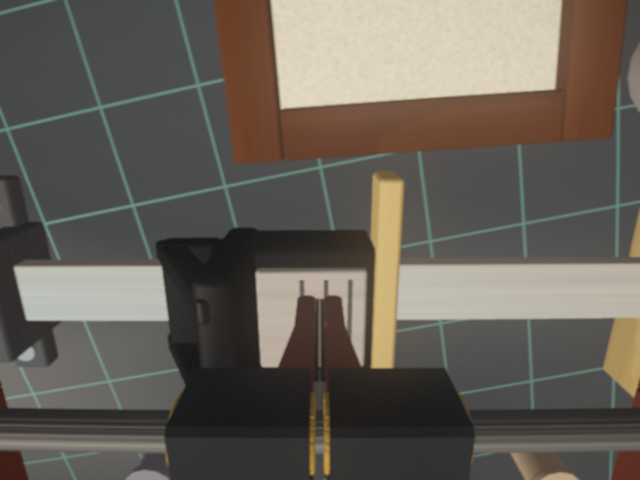

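The jaw is moving with the fingertips, and the paddle is down (plate at 256–367 px, tips at about 320). The stop is about 45–50 mm beyond the block, and the force stays low.

```bash
python3 -m handwheel '[{"fingers":0,"travel":[0,-8,0],"turn":0},{"fingers":0,"travel":[0,-16,0],"turn":0},{"fingers":0,"travel":[0,-24,0],"turn":0},{"fingers":0,"travel":[0,-32,0],"turn":0},{"fingers":0,"travel":[0,-40,0],"turn":0}]'
python3 -m handwheel '[{"fingers":0,"travel":[0,-4,0],"turn":0},{"fingers":0,"travel":[0,-8,0],"turn":0},{"fingers":0,"travel":[0,-12,0],"turn":0},{"fingers":0,"travel":[0,-12,0],"turn":0}]'
python3 - <<'E'
from h import *
cv2.imwrite("pics/w3.png",read_camera("wrist")[:,:,::-1])
s=arm.observe();print(s["ee_pos"],s["force"])
E
```

```text
time: 5.45
ee_pos: [0.5877, 0.0257, 0.0764]
ee_rot: [[0.981, -0.196, -0.001], [-0.196, -0.981, -0.001], [-0.001, 0.001, -1.0]]
force: [0.5, -3.2, 4.9]
opening: 0.0006
gripper_force: 2.6
time: 5.95
ee_pos: [0.5901, 0.0377, 0.0764]
ee_rot: [[0.981, -0.196, -0.001], [-0.196, -0.981, -0.0], [-0.001, 0.0, -1.0]]
force: [0.8, -0.7, 4.5]
opening: 0.0007
gripper_force: 2.6
[0.59005802 0.03775429 0.07634098] [ 0.29151072 -1.42337087  5.81420538]
```

View pics/w3.png

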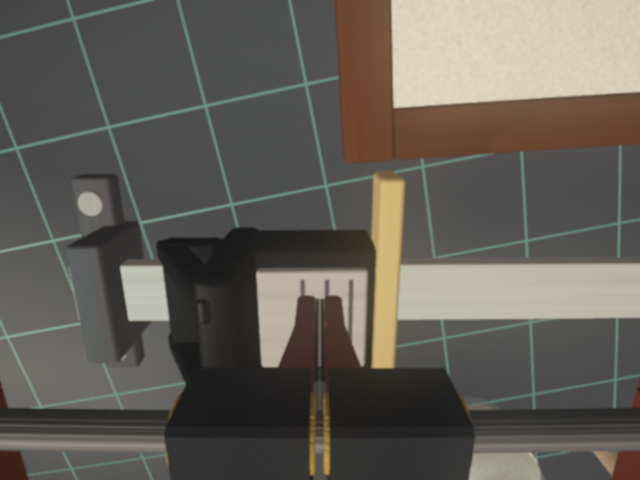

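The jaw still travels with the tips. The gap from block to stop is about 40 px, roughly 20 mm.

```bash
python3 -m handwheel '[{"fingers":0,"travel":[0,-4,0],"turn":0},{"fingers":0,"travel":[0,-8,0],"turn":0},{"fingers":0,"travel":[0,-12,0],"turn":0},{"fingers":0,"travel":[0,-16,0],"turn":0},{"fingers":0,"travel":[0,-16,0],"turn":0}]'
python3 -m handwheel '[{"fingers":0,"travel":[0,-2,0],"turn":0},{"fingers":0,"travel":[0,-4,0],"turn":0},{"fingers":0,"travel":[0,-6,0],"turn":0}]'
python3 -m handwheel '[{"fingers":0,"travel":[0,-2,0],"turn":0},{"fingers":0,"travel":[0,-4,0],"turn":0}]'
```

```text
time: 6.62
ee_pos: [0.5931, 0.0534, 0.0763]
ee_rot: [[0.981, -0.196, -0.001], [-0.196, -0.981, -0.0], [-0.001, 0.001, -1.0]]
force: [1.2, -1.7, 5.2]
opening: 0.0003
gripper_force: 2.6
time: 7.0
ee_pos: [0.5942, 0.0588, 0.0763]
ee_rot: [[0.981, -0.196, -0.001], [-0.196, -0.981, -0.001], [-0.001, 0.001, -1.0]]
force: [1.4, -3.7, 4.6]
opening: 0.0004
gripper_force: 2.6
time: 7.25
ee_pos: [0.5944, 0.0626, 0.0761]
ee_rot: [[0.981, -0.196, -0.003], [-0.196, -0.981, -0.001], [-0.002, 0.002, -1.0]]
force: [-1.2, -4.0, 4.8]
opening: 0.0004
gripper_force: 2.6
```

```bash
python3 -m handwheel '[{"fingers":0,"travel":[0,-2,0],"turn":0},{"fingers":0,"travel":[0,-4,0],"turn":0}]'
python3 -m handwheel '[{"fingers":0,"travel":[0,-2,0],"turn":0},{"fingers":0,"travel":[0,-3,0],"turn":0}]'
python3 - <<'E'
from h import *
cv2.imwrite("pics/w4.png",read_camera("wrist")[:,:,::-1])
s=arm.observe();print(s["ee_pos"],s["force"])
E
```

```text
time: 7.5
ee_pos: [0.595, 0.0665, 0.076]
ee_rot: [[0.981, -0.196, -0.003], [-0.196, -0.981, -0.001], [-0.003, 0.002, -1.0]]
force: [-0.7, -4.1, 4.9]
opening: 0.0004
gripper_force: 2.6
time: 7.75
ee_pos: [0.5955, 0.0695, 0.076]
ee_rot: [[0.981, -0.196, -0.003], [-0.196, -0.981, -0.001], [-0.003, 0.002, -1.0]]
force: [-1.5, -4.1, 4.9]
opening: 0.0004
gripper_force: 2.6
[0.59557357 0.06955852 0.07599953] [-1.34661043 -3.7110322   4.94160798]
```

View pics/w4.png

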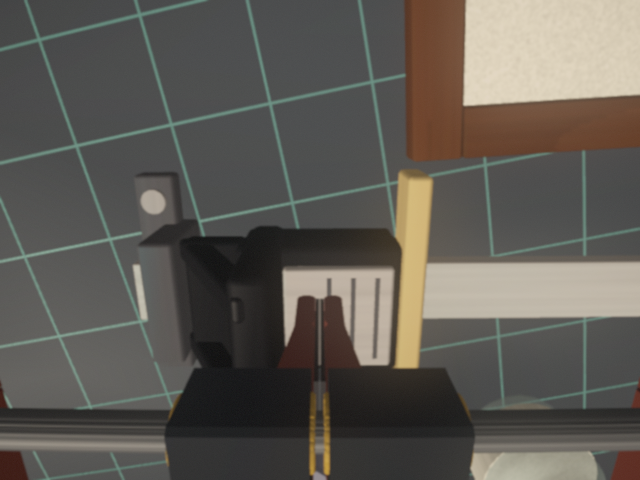

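The block now meets the stop (edges touch at about 190 px) and the tips have slid along the paddle towards the wall. A few more millimetres, to push on the wall and confirm it is seated.

```bash
python3 -m handwheel '[{"fingers":0,"travel":[0,-2,0],"turn":0},{"fingers":0,"travel":[0,-2,0],"turn":0}]'
python3 -m handwheel '[{"fingers":0,"travel":[0,-1.5,0],"turn":0},{"fingers":0,"travel":[0,-1.5,0],"turn":0}]'

```

```text
time: 8.05
ee_pos: [0.596, 0.0715, 0.076]
ee_rot: [[0.981, -0.196, -0.003], [-0.196, -0.981, -0.001], [-0.003, 0.002, -1.0]]
force: [-0.9, -3.5, 5.8]
opening: 0.0003
gripper_force: 2.6
time: 8.3
ee_pos: [0.5962, 0.0729, 0.076]
ee_rot: [[0.981, -0.196, -0.003], [-0.196, -0.981, -0.001], [-0.003, 0.002, -1.0]]
force: [0.0, -4.2, 4.6]
opening: 0.0004
gripper_force: 2.6
```

```bash
python3 -m handwheel '[{"fingers":0,"travel":[0,-1.5,0],"turn":0},{"fingers":0,"travel":[0,-1.5,0],"turn":0}]'
python3 -m handwheel '[{"fingers":0,"travel":[0,-1.5,0],"turn":0},{"fingers":0,"travel":[0,-1.5,0],"turn":0}]'

```

```text
time: 8.55
ee_pos: [0.5964, 0.0742, 0.076]
ee_rot: [[0.981, -0.196, -0.003], [-0.196, -0.981, -0.001], [-0.003, 0.002, -1.0]]
force: [-1.4, -5.9, 4.8]
opening: 0.0004
gripper_force: 3.8
time: 8.8
ee_pos: [0.5964, 0.0744, 0.0759]
ee_rot: [[0.981, -0.196, -0.004], [-0.196, -0.981, -0.003], [-0.003, 0.004, -1.0]]
force: [-1.2, -11.9, 6.5]
opening: 0.0002
gripper_force: 7.1
```

Firm contact at 12 N with no further motion, so the jaw is seated. I'll lift straight up, so friction can't drag the jaw back, then retreat.

```bash
python3 -m handwheel '[{"fingers":0,"travel":[0,1,-4],"turn":0},{"fingers":0,"travel":[0,1.5,-9],"turn":0},{"fingers":0,"travel":[0,1.5,-16],"turn":0},{"fingers":0,"travel":[0,4,-30],"turn":0},{"fingers":0,"travel":[0,6,-55],"turn":0}]'
python3 -m handwheel '[{"fingers":0,"travel":[0,20,-40],"turn":0},{"fingers":0,"travel":[0,60,-70],"turn":0},{"fingers":0,"travel":[0,110,-90],"turn":0},{"fingers":0,"travel":[0,160,-90],"turn":0},{"fingers":0,"travel":[0,210,-90],"turn":0}]'
python3 -m handwheel '[{"fingers":0,"travel":[-30,50,0],"turn":0},{"fingers":0,"travel":[-60,100,0],"turn":0},{"fingers":0,"travel":[-60,100,0],"turn":0}]'
python3 - <<'E'
from h import *
im=read_camera("top")[:,:,::-1]
cv2.imwrite("pics/t5.png",cv2.resize(im[150:340,180:440],None,fx=3,fy=3,interpolation=cv2.INTER_CUBIC))
E
```

```text
time: 9.43
ee_pos: [0.5964, 0.0707, 0.1318]
ee_rot: [[0.981, -0.196, -0.002], [-0.196, -0.981, 0.0], [-0.002, 0.0, -1.0]]
force: [0.6, -0.1, 0.4]
opening: 0.0005
gripper_force: 0.0
time: 10.05
ee_pos: [0.5556, -0.1366, 0.2229]
ee_rot: [[0.981, -0.196, 0.002], [-0.196, -0.981, -0.0], [0.002, -0.0, -1.0]]
force: [-0.1, 1.0, -0.7]
opening: 0.0002
gripper_force: 0.0
time: 10.42
ee_pos: [0.475, -0.2236, 0.2221]
ee_rot: [[0.98, -0.201, -0.0], [-0.201, -0.98, -0.0], [-0.0, 0.0, -1.0]]
force: [0.3, -0.2, 1.0]
opening: 0.0006
gripper_force: 0.0
```

View pics/t5.png

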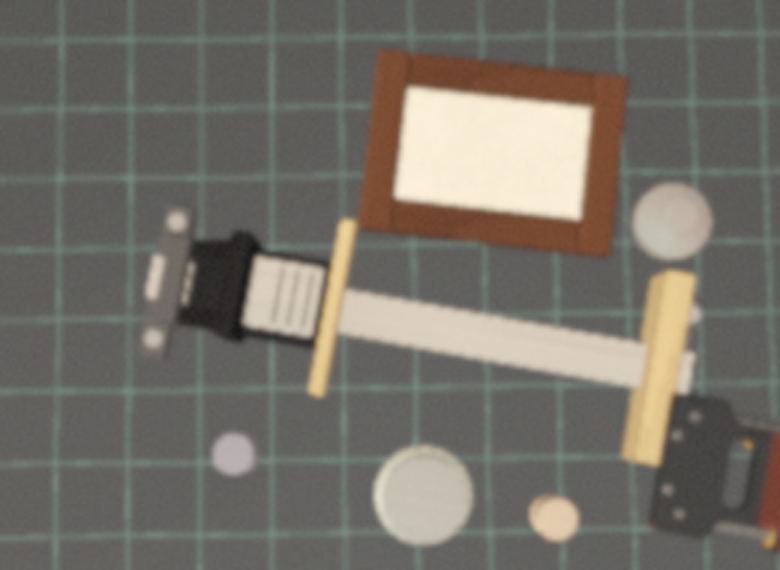

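The top view shows the jaw back by the stop, but a small bright slit at (187,283) between block and stop needs checking. The bystanders look unmoved.

```bash
python3 - <<'E'
from h import *
a=read_camera("top")[:,:,::-1][215:275,225:305]; b=read_camera("scene")[:,:,::-1]
b0=cv2.imread("pics/scene0.png")
r=lambda x:cv2.resize(x,(400,300),interpolation=cv2.INTER_CUBIC)
o=np.vstack([np.hstack([r(a),r(b[205:265,305:385])]),np.hstack([r(cv2.imread("pics/top0.png")[215:275,225:305]),r(b0[205:265,305:385])])])
cv2.imwrite("pics/z6.png",o)
f=lambda u,v,z:onplane("top",(u,v),z)
y=np.array([.198,.980,0])
for u,v,z in((274.7,248.7,.067),(339.4,260.3,.066),(241,244,.03),(244.5,244.5,.03)):print((f(u,v,z)-[.5778,-.0294,0])@y)
for p in((.5964,.0744,0),(.568,-.0721,0)):print("tcp",(np.array(p)-[.5778,-.0294,0])@y)
E
```

```text
0.09150953762592597
-0.039560283993913065
0.16600531788772166
0.15865205959432452
tcp 0.1054068
tcp -0.04378640000000001
```

View pics/z6.png

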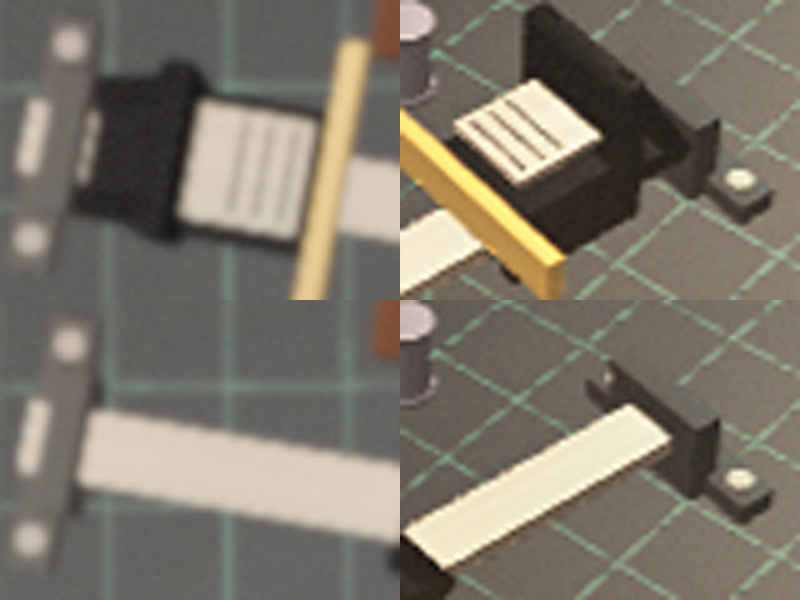

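The tooth-like slit has a dark part in the middle, which may be a bumper. I'll look once from straight above the stop to be sure.

```bash
python3 -m handwheel '[{"fingers":0,"travel":[2,-50,0],"turn":0},{"fingers":0,"travel":[4,-100,0],"turn":0},{"fingers":0,"travel":[6,-150,0],"turn":0},{"fingers":0,"travel":[8,-200,0],"turn":0},{"fingers":0,"travel":[9,-250,0],"turn":0}]'
python3 -m handwheel '[{"fingers":0,"travel":[2,-50,0],"turn":0},{"fingers":0,"travel":[3,-115,0],"turn":0},{"fingers":0,"travel":[3,-115,0],"turn":0},{"fingers":0,"travel":[3,-115,0],"turn":0}]'
python3 - <<'E'
from h import *
im=read_camera("wrist")[:,:,::-1]
cv2.imwrite("pics/w7.png",im)
E
```

```text
time: 11.2
ee_pos: [0.5361, 0.0252, 0.2218]
ee_rot: [[0.981, -0.194, 0.001], [-0.194, -0.981, 0.0], [0.001, -0.0, -1.0]]
force: [0.1, -0.7, 0.7]
opening: 0.0005
gripper_force: 0.0
time: 11.7
ee_pos: [0.5604, 0.1353, 0.2213]
ee_rot: [[0.981, -0.193, -0.001], [-0.193, -0.981, -0.0], [-0.0, 0.0, -1.0]]
force: [-0.4, -0.6, 0.1]
opening: 0.0005
gripper_force: 0.0
```

View pics/w7.png

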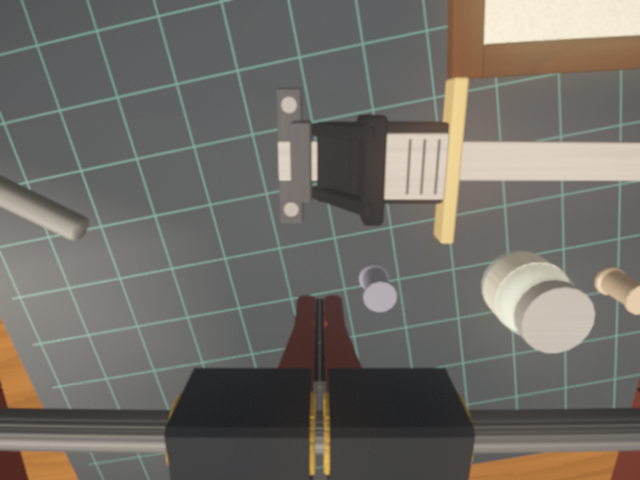

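```bash
python3 - <<'E'
import cv2
g=cv2.cvtColor(cv2.imread("pics/w7.png"),cv2.COLOR_BGR2GRAY)
print("     ",*[f"{c:3d}" for c in range(304,326)])
for r in range(116,216,5): print(r,":",*[f"{v:3d}" for v in g[r,304:326]])
E
```

```text
304 305 306 307 308 309 310 311 312 313 314 315 316 317 318 319 320 321 322 323 324 325
116 : 100 100 100  98 101 114 132 138 123 105 100  98  99  99 100  99  98  99  98 101  99  99
121 :  73  75  74  74  75  79  96 123 138 137 134 136 135 130 124 120 118 116 111 106 102  95
126 : 115 116 115 115 110  98  84  70  60  57  57  56  56  57  56  56  54  55  54  56  55  55
131 : 115 115 115 115 109 101  86  72  62  57  57  59  56  57  58  58  57  57  57  56  58  56
136 : 114 115 116 115 112 101  87  80  82  93 103 106  89  69  59  57  59  59  58  58  58  57
141 : 115 116 116 116 111 101  98 117 143 156 158 155 137 101  67  59  60  62  60  61  60  61
146 : 115 115 116 115 111 104 116 160 195 209 210 206 185 135  79  60  59  62  61  59  61  61
151 : 115 115 117 114 111 103 113 154 189 203 206 202 182 134  79  60  62  59  60  61  60  61
156 : 115 116 115 116 111 104 114 157 194 208 211 207 187 137  81  61  61  58  61  61  62  61
161 : 115 115 117 115 111 104 114 158 195 211 212 209 189 140  81  59  62  62  59  60  61  60
166 : 116 116 116 116 112 104 113 154 192 209 211 208 189 141  81  61  6
[... 167 characters left out ...]
05 186 137  82  60  61  60  61  60  60  60
181 : 116 115 116 116 114 106  94  92 103 116 120 117 105  81  62  60  61  60  60  60  60  59
186 : 115 116 117 116 114 107  95  84  82  85  82  78  70  63  61  60  60  60  60  60  61  59
191 : 115 115 116 116 114 105  95  79  66  60  60  57  58  58  58  57  56  55  56  54  53  51
196 : 115 116 116 116 114 107  95  79  66  60  56  59  59  59  59  58  58  58  57  57  57  57
201 : 113 114 113 114 113 109 100  98  99 101 102  99  98  92  84  77  72  72  71  67  64  61
206 :  98 101 101 101 100 102 102 101 100 101 101 100 101 100 101 100 101 102 101 100 100 101
211 :  96 100 101 101 100 101 101 101 101 100 101 101 100 100 101 101 100 101 100 100 101 100
```

At rows 126–131 and 191–196 the jaw's two side cheeks run straight into the stop with no mat showing between them. The bright slit is only a notch between the cheeks, so the jaw is fully back and the robot is clear.

```bash
python3 -c "
from plant import arm
print(arm.finish_job())"
```

```text
the job is handed in; nothing more can be done
None
```

The jaw is pushed back against the end stop, the paddle was released with a straight lift, the arm is clear, no bystander appears to have moved, and I handed the job in at about 12 s; no verdict came back.

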